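Set the pattern wheel to the leaf sprig in the pottery

TASK

Two pattern wheels stand on the decorating bench. Turn the larger one by the wooden bar on its hub until its leaf-sprig sector is centred in that wheel's fixed window frame, with no neighbouring sector showing in the window, and let go. Leave the smaller wheel as it is.

Things in the scene. Friction and masses are not known exactly. Their poses are not given: they have to be found in the camera images.
- large_wheel: Disc of the larger wheel, 184 mm across, top 30 mm above the bench, on a fixed foot 224 mm across. On its hub (44 mm across, top at 44 mm) a wooden grip bar, 64 x 14 mm, rises from 44 to 90 mm. Origin on the axis at bench height, z up, x along the bar to the leaf sector. Turns freely both ways about z without a stop within half a turn, light friction (0.06 N m), stays where left.
- large_leaf (a point): Middle of the leaf-sprig sector (stem with three leaf pairs) on the larger disc, 67 mm from the axis, 30 mm up. Six 60-degree sectors, counter-clockwise from above: leaf, five strokes, six dots, plain, ring, three bars. At the start it stands 0.7 to 1.3 rad counter-clockwise (from above) of the window.
- large_window (a point): Middle of the opening in the larger wheel's fixed window, a flat grey frame over the disc's edge; this point is 67 mm from the axis, at the frame's top, 42 mm above the bench. The opening spans 36 degrees, 46 to 88 mm from the axis; the frame reaches from 38 to 106 mm from the axis. Only the grip bar is higher.
- small_leaf (a point): Middle of the leaf sector of the smaller pattern wheel, 44 mm from its axis, 30 mm above the bench. That wheel (disc 120 mm across, foot 146 mm, same marks and heights, grip bar 42 mm long) must not be turned.
Mind the look-alikes: they are no part of the job. Leave any red look-alike of the part that bears large_wheel alone.

How it is judged:
By the outcome, as a careful person would: the job done as asked, in the order asked, and still so for the second after the job is handed in, with the robot touching nothing.
It also fails if it takes over 32 s, if anything falls off the work surface, if the arm or the gripper's body presses on something with over 40 N, if the wrist force passes 120 N, or if a joint passes its speed limit or range.

ROBOT

A 7-joint arm with a two-finger parallel gripper is mounted at the origin on the work surface. World frame = base frame: x ahead of the robot, y to its left, z up, the work surface at z = 0. Lengths are in m, angles in rad, forces in N, time in s.
With the tool pointing down it reaches from about 0.425 to 1.025 m from the base axis. Payload 9.4 kg.
Tool frame: the origin (TCP) lies between the finger pads; the fingertips stand 22 mm ahead of it and the grasp point (between the pads) lies 3 mm ahead of it; z points along the fingers, y is the line along which they close (so a half turn about z gives the same grasp; the last joint's range is limited). The gripper opens to 85 mm and grips with 20 to 120 N. Pads are 22 mm wide; open, the fingers measure 114 mm over their backs; the gripper's body (76 mm by 85 mm) begins 54 mm behind the grasp point. The pads swing forward as they close: fully open they stand 13 mm farther back than shut.
Start: joints at [-1.247, 0.599, -0.003, 1.599, 0.002, 0.943, -0.08], TCP at [0.283, 0.668, 0.218] pointing down, gripper open.
Joint ranges: [-2.57, 2.57], [-0.35, 1.97], [-1.29, 1.29], [0.11, 2.56], [-1.05, 4.19], [0.11, 1.86], [-2.63, 2.63]. Speed limits (rad/s): [2.22, 2.22, 3.01, 3.01, 3.14, 3.14, 3.14].

INTERFACE

Orientations are given as a unit quaternion [x, y, z, w].
In Python, from rig import manip, vision, order gives the robot as it stands. The module is installed in compiled form; this text tells all that it offers.
- The arm moves only by the tool send_rows, never from a script. Its argument "commands" is a list of rows, each an object of numbers: "dx", "dy", "dz": the shift along the world's x, y, z in mm; "ax", "ay", "az": the turn, a rotation vector about the world's x, y, z in units of 5 degrees (1.0 is 5 degrees); "grip": the finger opening in mm, from 0 to 85.4. In form: [{"dx": .., "dy": .., "dz": .., "ax": .., "ay": .., "az": .., "grip": ..}, ...]. A call has 1 to 8 rows; each row shifts and turns the commanded pose from where the row before left it; what a row does not reach is not made up. A row lasts 1/12 s, in which the tool goes at most 41.7 mm and 7.16 degrees, less where a joint would pass 70% of its speed; a pose out of reach is approached as far as the arm can. A call is refused whole if a number of a shift passes 41.7 or a number of a turn 1, either way. A call with a gripper value outside its range is refused whole. The fingers move at their own pace and stop on an object; "squeeze" is the grip in N (left out, the last holds). Time passes only in rows, so rows that do not move let the fingers close. It gives the time, the measured TCP pose, the force, the opening and the grip force at its end, in the units of the state.
- manip.read_state(): the state, without advancing time (a new reading comes with each control period).
- vision.camera(name): name is "scene" or "top" or "wrist"; returns (picture, depth): 480x640x3 uint8, red, green, blue; 480x640 float32, m along the optical axis (not along the pixel's ray), 0 where there is no reading.
- vision.get_calibration(name): a dict with "mtx" (3x3 intrinsics, pixels), "extrinsics" (4x4, takes a point from world to camera coordinates). Camera axes: x right, y up, looking along -z (the intrinsics and any distortion apply to the point x, -y, -z); pixel columns grow to the right and rows downward; lengths in m; the calibration is good to about 2 mm. A picture is of the moment at which its call begins: read the wrist's pose just before it. get_calibration takes no time and is no camera call; for the wrist camera it gives the pose at the moment of the call.
- order.sign_off(): hands the job in; it is judged then, once.
The state is a dict: "time": time; "q": joint angles; "qd": joint speeds; "effort": joint torques, N m; "tool_pos": TCP position; "orientation": TCP orientation; "wrist_force": force on the tool from outside, world axes, zero at the start; "wrist_torque": the same for the moment, N m; "finger_gap": opening from 0.0 (shut) to 1.0 (fully open); "grasp_force": force on a finger pad.
Only numpy, scipy, OpenCV 4.12 (cv2) and the standard library are available. Lean on these libraries where they do the work, as an engineer would, in place of code of your own. Each camera call takes 0.05 s, during which the arm holds its last target. There are 200 camera calls.

## Working session

There is one attempt and no reset: what is moved stays moved. The work goes in short steps, Python scripts to look and compute and a tool call to move; the robot and the scene stay as the last step left them, time stands still between calls to the robot, and variables do not carry over. Pictures are saved under pics/ and viewed, at most 10 in all, crops included, and the job is handed in when it is done.

Besides the shell and the picture viewer there is one more tool, called after "Call:" as name(argument=value, ...) on one line, values as JSON. send_rows: Moves the arm, as the interface text tells. Its arguments: {"type":"object","properties":{"commands":{"type":"array","items":{"type":"object","properties":{"dx":{"type":"number"},"dy":{"type":"number"},"dz":{"type":"number"},"ax":{"type":"number"},"ay":{"type":"number"},"az":{"type":"number"},"grip":{"type":"number"}}}},"squeeze":{"type":"number"}},"required":["commands"]}

```bash
mkdir -p pics; cat > h.py <<'E'
import numpy as np, cv2
from rig import manip, vision, order
def cap(n):
    K=vision.get_calibration(n); p,d=vision.camera(n); return p,d,np.array(K["mtx"]),np.array(K["extrinsics"])
def world(d,M,E,u=None,v=None):
    if u is None: v,u=np.mgrid[:d.shape[0],:d.shape[1]]; z=d
    else: z=d
    x=(u-M[0,2])/M[0,0]*z; y=(v-M[1,2])/M[1,1]*z
    P=np.stack([x,-y,-z],-1); R=E[:3,:3]; t=E[:3,3]
    return (P-t)@R
def proj(P,M,E):
    c=np.asarray(P)@E[:3,:3].T+E[:3,3]; return np.stack([M[0,2]+M[0,0]*c[...,0]/-c[...,2], M[1,2]+M[1,1]*-c[...,1]/-c[...,2]],-1)
def save(n,p): cv2.imwrite("pics/"+n,cv2.cvtColor(p,cv2.COLOR_RGB2BGR))
E
python3 - <<'E'
from h import *
s=manip.read_state(); print(s)
for n in("top","scene"):
    p,d,M,X=cap(n); save(n+"0.png",p); np.savez(n+"0.npz",p=p,d=d,M=M,X=X)
    print(n,M,np.linalg.inv(X))
E
```

```text
{'time': 0.0, 'q': array([-1.2467082 ,  0.60013757, -0.00254284,  1.60011658,  0.00181806,
        0.94291054, -0.07977319]), 'qd': array([ 3.64663020e-05, -4.12772374e-04,  2.88678364e-04, -2.88338702e-04,
        1.20728735e-03,  1.96550797e-04,  6.76099974e-05]), 'effort': array([ 1.16845054e-04, -7.76447010e+01,  1.56469222e+00, -2.57993138e+01,
        1.23495678e-02,  9.25592176e-03, -4.30459909e-05]), 'tool_pos': array([0.28268548, 0.66708724, 0.21711275]), 'orientation': array([ 1.99008625e-01,  9.79997424e-01, -7.81208151e-04, -7.77553279e-05]), 'wrist_force': array([0.01338598, 0.25256134, 0.30818623]), 'wrist_torque': array([-0.05227273,  0.04897821,  0.01175097]), 'grasp_force': 0.0, 'finger_gap': 1.002569864926832}
top [[593.65626946   0.         315.7279372 ]
 [  0.         593.65626946 242.07795385]
 [  0.           0.           1.        ]] [[-0.00577722  0.98850406 -0.15108391  0.22206451]
 [-0.99984543 -0.00821902 -0.01554237 -0.03094828]
 [-0.01660546  0.15097076  0.98839875  1.2663291 ]
 [ 0.          0.          0.          1.        ]]
scene [[610.73557375   0.         309.57770079]
 [  0.         610.73557375 245.12172288]
 [  0.           0.           1.        ]] [[ 0.44204123 -0.60174781  0.66520608  1.16813489]
 [ 0.89677976  0.28023698 -0.34242268 -0.39741931]
 [ 0.01963675  0.74790829  0.66351156  0.81562542]
 [ 0.          0.          0.          1.        ]]
```

View pics/top0.png

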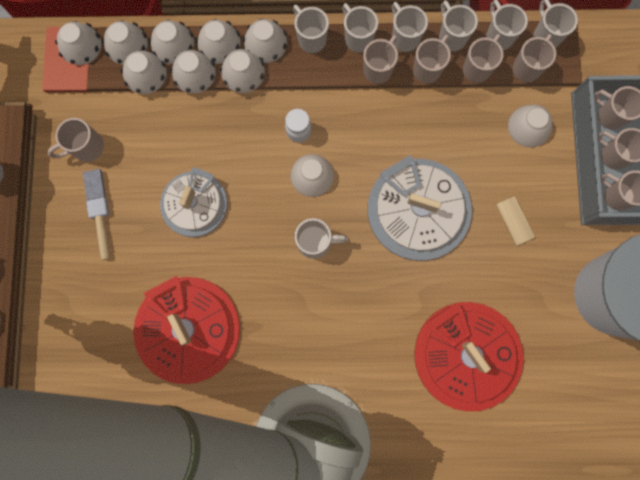

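View pics/scene0.png

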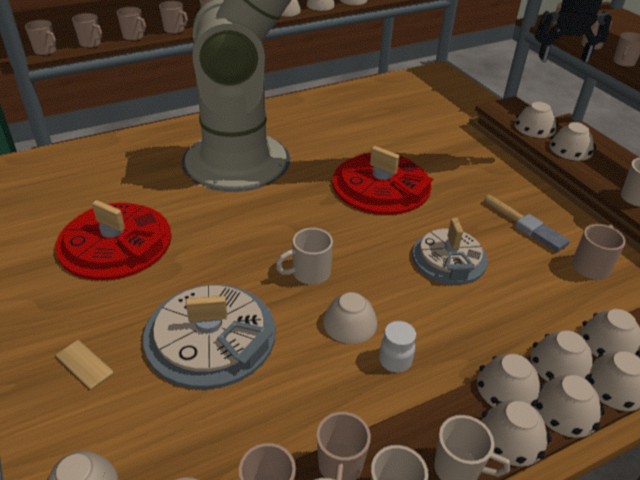

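The larger white/grey wheel is at top-view (420,209), with its window frame at (404,178) and its leaf at about (388,208). The candidates are that wheel, the small one at (194,203), and the red look-alikes at (187,330) and (469,356). The white 184 mm wheel on the grey foot fits. I'll confirm it in a crop and measure.

```bash
python3 - <<'E'
from h import *
for n,c in(("top",(420,209)),("scene",(208,330))):
    f=np.load(n+"0.npz"); p,d,M,X=f["p"],f["d"],f["M"],f["X"]
    W=world(d,M,X); u,v=c
    m=np.zeros(d.shape,bool); m[v-75:v+75,u-85:u+85]=1; m&=d>0
    Q=W[m]; z=Q[:,2]
    print(n,"z hist",np.histogram(z,bins=np.arange(-.01,.11,.005)))
    c0=W[v,u,:2]
    near=np.linalg.norm(Q[:,:2]-c0,axis=1)<.15
    bar=Q[(z>.082)&(z<.1)&near]
    if len(bar)>5:
        (cx,cy),(w,h),a=cv2.minAreaRect((bar[:,:2]*1000).astype(np.float32)); print("bar",len(bar),bar.mean(0),cx,cy,w,h,a)
        dd=bar[:,:2]-bar[:,:2].mean(0); e,V=np.linalg.eigh(dd.T@dd); print("axis ang deg",np.degrees(np.arctan2(V[1,1],V[0,1])))
    foot=Q[(z>.005)&(z<.035)&near]; (a,b),r=cv2.minEnclosingCircle((foot[:,:2]*1000).astype(np.float32)); print("foot",a,b,r)
    fr=Q[(z>.037)&(z<.0435)&near]; fr=fr[np.linalg.norm(fr[:,:2]-[a/1000,b/1000],axis=1)>.036]; print("frame",len(fr),fr.mean(0))
f=np.load("top0.npz");p=f["p"]
save("top_crop.png",cv2.resize(p[145:275,355:485],(600,600),interpolation=cv2.INTER_CUBIC))
E
```

```text
top z hist (array([ 324, 7282, 8764, 1004, 1547,  318,  120, 2107, 2634,  289,  492,
        127,   21,   28,   35,   48,   16,   20,   32,  111,   97,    4,
          0]), array([-0.01 , -0.005,  0.   ,  0.005,  0.01 ,  0.015,  0.02 ,  0.025,
        0.03 ,  0.035,  0.04 ,  0.045,  0.05 ,  0.055,  0.06 ,  0.065,
        0.07 ,  0.075,  0.08 ,  0.085,  0.09 ,  0.095,  0.1  ,  0.105]))
bar 236 [ 0.4837048  -0.23309906  0.08932399] 484.2518615722656 -233.40725708007812 63.247859954833984 15.925202369689941 71.23619079589844
axis ang deg 71.24904684941538
foot 476.70562744140625 -231.5371551513672 149.25201416015625
frame 431 [ 0.55008811 -0.19465424  0.04101554]
scene z hist (array([   8, 7354, 6635,  611, 2627,  132,  230, 2934, 2675,  247,  913,
        101,   98,  106,  109,   82,   86,   85,   78,  204,   94,    0,
          0]), array([-0.01 , -0.005,  0.   ,  0.005,  0.01 ,  0.015,  0.02 ,  0.025,
        0.03 ,  0.035,  0.04 ,  0.045,  0.05 ,  0.055,  0.06 ,  0.065,
        0.07 ,  0.075,  0.08 ,  0.085,  0.09 ,  0.095,  0.1  ,  0.105]))
bar 343 [ 0.49060764 -0.23564779  0.08841619] 488.4296875 -234.69497680664062 63.03236770629883 18.47655487060547 68.79447174072266
axis ang deg 71.14085996670485
foot 481.5444641113281 -246.97930908203125 125.2530517578125
frame 804 [ 0.55736136 -0.19573454  0.04121183]
```

View pics/top_crop.png

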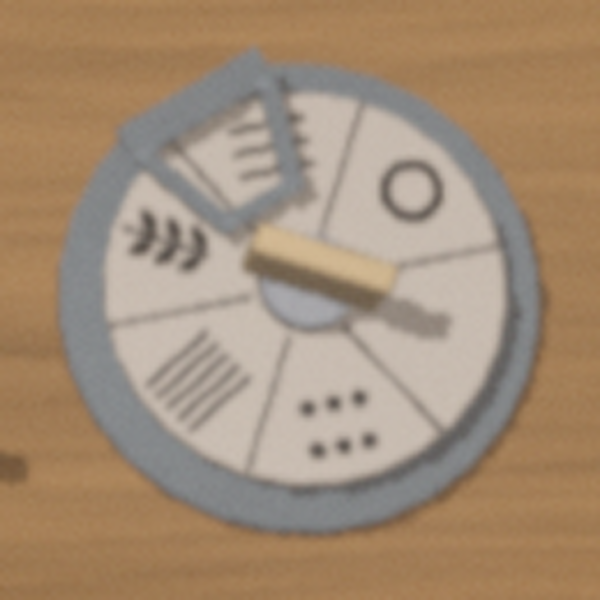

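The crop shows the right wheel. Its leaf is at (165,240), on the bar's axis at about 71°. The window is at (225,150), about 30.5°, and partly shows the three bars sector. The wheel must turn about -41°. I'll move over it along an arc.

Call:
send_rows(commands=[{"dx": 20, "dy": -28, "az": -0.57, "grip": 85}, {"dx": 20, "dy": -28, "az": -0.57}, {"dx": 20, "dy": -28, "az": -0.57}, {"dx": 20, "dy": -28, "az": -0.57}, {"dx": 20, "dy": -28, "az": -0.57}, {"dx": 20, "dy": -28, "az": -0.57}, {"dx": 20, "dy": -28, "az": -0.57}, {"dx": 20, "dy": -28, "az": -0.57}])

```text
schema error: expected keys dx, dy, dz, ax, ay, az, grip
```

Call:
send_rows(commands=[{"dx": 20, "dy": -28, "az": -0.57}, {"dx": 20, "dy": -28, "az": -0.57}, {"dx": 20, "dy": -28, "az": -0.57}, {"dx": 20, "dy": -28, "az": -0.57}, {"dx": 20, "dy": -28, "az": -0.57}, {"dx": 20, "dy": -28, "az": -0.57}, {"dx": 20, "dy": -28, "az": -0.57}, {"dx": 20, "dy": -28, "az": -0.57}])

```text
schema error: expected keys dx, dy, dz, ax, ay, az, grip
```

Call:
send_rows(commands=[{"dx": -8, "dy": -32, "az": -0.57}, {"dx": -8, "dy": -32, "az": -0.57}, {"dx": -8, "dy": -32, "az": -0.57}, {"dx": -8, "dy": -32, "az": -0.57}, {"dx": -8, "dy": -32, "az": -0.57}, {"dx": -8, "dy": -32, "az": -0.57}, {"dx": -8, "dy": -32, "az": -0.57}])

```text
schema error: expected keys dx, dy, dz, ax, ay, az, grip
```

Call:
send_rows(commands=[{"dx": -8, "dy": -32, "az": -0.57}, {"dx": -8, "dy": -32, "az": -0.57}, {"dx": -8, "dy": -32, "az": -0.57}, {"dx": -8, "dy": -32, "az": -0.57}, {"dx": -8, "dy": -32, "az": -0.57}, {"dx": -8, "dy": -32, "az": -0.57}, {"dx": -8, "dy": -32, "az": -0.57}, {"dx": 0, "dy": 0}])

```text
schema error: expected keys dx, dy, dz, ax, ay, az, grip
```

```bash
cat > m.py <<'E'
from h import *
import sys
tag=sys.argv[1]
s=manip.read_state(); print(s["time"],s["tool_pos"],s["orientation"])
R=cv2.Rodrigues(np.zeros(3))[0]
from scipy.spatial.transform import Rotation as Ro
R=Ro.from_quat(s["orientation"]).as_matrix(); print("tool y ang",np.degrees(np.arctan2(R[1,1],R[0,1])),"z",R[:,2])
p,d,M,X=cap("wrist"); save(tag+".png",p); np.savez(tag+".npz",p=p,d=d,M=M,X=X)
W=world(d,M,X); m=(d>0); Q=W[m]; z=Q[:,2]; near=np.linalg.norm(Q[:,:2]-[.486,-.234],axis=1)<.125
bar=Q[(z>.082)&(z<.097)&near&(np.linalg.norm(Q[:,:2]-[.486,-.234],axis=1)<.05)]
if len(bar)>50:
    r=cv2.minAreaRect((bar[:,:2]*1000).astype(np.float32)); dd=bar[:,:2]-bar[:,:2].mean(0); e,V=np.linalg.eigh(dd.T@dd)
    print("bar",len(bar),bar.mean(0),r,"ang",np.degrees(np.arctan2(V[1,1],V[0,1]))%180)
rr=np.linalg.norm(Q[:,:2]-[.486,-.234],axis=1)
fr=Q[(z>.0375)&(z<.046)&near&(rr>.036)]; print("frame",len(fr),fr.mean(0) if len(fr) else 0, cv2.minAreaRect((fr[:,:2]*1000).astype(np.float32)) if len(fr) else 0)
dk=Q[(z>.025)&(z<.034)&near]; print("disc",len(dk),cv2.minEnclosingCircle((dk[:,:2]*1000).astype(np.float32)) if len(dk) else 0)
E
python3 m.py w1
```

```text
0.1 [0.28270394 0.66713078 0.2172047 ] [ 1.99028097e-01  9.79993525e-01 -7.08558910e-04 -7.67169481e-05]
tool y ang 67.03972767435287 z [-4.32410487e-04 -1.35822863e-03 -9.99998984e-01]
frame 0 0 0
disc 0 0
```

View pics/w1.png

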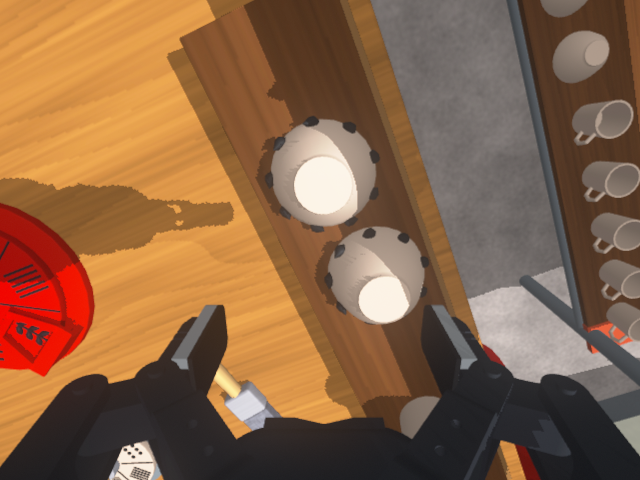

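The rows were refused because every key must be present, so the arm hasn't moved. The wrist picture shows only the start area: cups at (325,185) and (385,300), and the brush. I'll resend with full rows.

Call:
send_rows(commands=[{"dx": 20, "dy": -28, "dz": 0, "ax": 0, "ay": 0, "az": -0.57, "grip": 85}, {"dx": 20, "dy": -28, "dz": 0, "ax": 0, "ay": 0, "az": -0.57, "grip": 85}, {"dx": 20, "dy": -28, "dz": 0, "ax": 0, "ay": 0, "az": -0.57, "grip": 85}, {"dx": 20, "dy": -28, "dz": 0, "ax": 0, "ay": 0, "az": -0.57, "grip": 85}, {"dx": 20, "dy": -28, "dz": 0, "ax": 0, "ay": 0, "az": -0.57, "grip": 85}, {"dx": 20, "dy": -28, "dz": 0, "ax": 0, "ay": 0, "az": -0.57, "grip": 85}, {"dx": 20, "dy": -28, "dz": 0, "ax": 0, "ay": 0, "az": -0.57, "grip": 85}, {"dx": 20, "dy": -28, "dz": 0, "ax": 0, "ay": 0, "az": -0.57, "grip": 85}])

```text
time: 0.82
tool_pos: [0.4435, 0.442, 0.2179]
orientation: [0.39, 0.921, -0.0, -0.0]
wrist_force: [0.7, -0.1, 0.7]
finger_gap: 0.995
grasp_force: 0.0
```

Call:
send_rows(commands=[{"dx": 20, "dy": -28, "dz": 0, "ax": 0, "ay": 0, "az": -0.57, "grip": 85}, {"dx": 20, "dy": -28, "dz": 0, "ax": 0, "ay": 0, "az": -0.57, "grip": 85}, {"dx": 20, "dy": -28, "dz": 0, "ax": 0, "ay": 0, "az": -0.57, "grip": 85}, {"dx": 20, "dy": -28, "dz": 0, "ax": 0, "ay": 0, "az": -0.57, "grip": 85}, {"dx": 20, "dy": -28, "dz": 0, "ax": 0, "ay": 0, "az": -0.57, "grip": 85}, {"dx": 20, "dy": -28, "dz": 0, "ax": 0, "ay": 0, "az": -0.57, "grip": 85}, {"dx": 20, "dy": -28, "dz": 0, "ax": 0, "ay": 0, "az": -0.57, "grip": 85}, {"dx": 20, "dy": -28, "dz": 0, "ax": 0, "ay": 0, "az": -0.57, "grip": 85}])

```text
time: 1.48
tool_pos: [0.6035, 0.218, 0.2179]
orientation: [0.564, 0.826, -0.0, -0.0]
wrist_force: [-0.2, 0.3, -1.1]
finger_gap: 0.991
grasp_force: 0.0
```

Call:
send_rows(commands=[{"dx": -8, "dy": -32, "dz": 0, "ax": 0, "ay": 0, "az": -0.57, "grip": 85}, {"dx": -8, "dy": -32, "dz": 0, "ax": 0, "ay": 0, "az": -0.57, "grip": 85}, {"dx": -8, "dy": -32, "dz": 0, "ax": 0, "ay": 0, "az": -0.57, "grip": 85}, {"dx": -8, "dy": -32, "dz": 0, "ax": 0, "ay": 0, "az": -0.57, "grip": 85}, {"dx": -8, "dy": -32, "dz": 0, "ax": 0, "ay": 0, "az": -0.57, "grip": 85}, {"dx": -8, "dy": -32, "dz": 0, "ax": 0, "ay": 0, "az": -0.57, "grip": 85}, {"dx": -8, "dy": -32, "dz": 0, "ax": 0, "ay": 0, "az": -0.57, "grip": 85}])

```text
time: 2.07
tool_pos: [0.5461, -0.0058, 0.2179]
orientation: [0.699, 0.715, -0.0, -0.0]
wrist_force: [0.6, -1.0, 0.0]
finger_gap: 0.995
grasp_force: 0.0
```

Call:
send_rows(commands=[{"dx": -8, "dy": -32, "dz": 0, "ax": 0, "ay": 0, "az": -0.57, "grip": 85}, {"dx": -8, "dy": -32, "dz": 0, "ax": 0, "ay": 0, "az": -0.57, "grip": 85}, {"dx": -8, "dy": -32, "dz": 0, "ax": 0, "ay": 0, "az": -0.57, "grip": 85}, {"dx": -8, "dy": -32, "dz": 0, "ax": 0, "ay": 0, "az": -0.57, "grip": 85}, {"dx": -8, "dy": -32, "dz": 0, "ax": 0, "ay": 0, "az": -0.57, "grip": 85}, {"dx": -8, "dy": -32, "dz": 0, "ax": 0, "ay": 0, "az": -0.57, "grip": 85}, {"dx": -8, "dy": -32, "dz": 0, "ax": 0, "ay": 0, "az": -0.57, "grip": 85}, {"dx": 0, "dy": 0, "dz": 0, "ax": 0, "ay": 0, "az": 0, "grip": 85}])

```text
time: 2.73
tool_pos: [0.4886, -0.235, 0.2185]
orientation: [0.814, 0.58, -0.001, 0.001]
wrist_force: [0.3, -0.9, 0.1]
finger_gap: 0.999
grasp_force: 0.0
```

```bash
python3 m.py w2
```

```text
2.7333 [ 0.4885591  -0.23504135  0.21848401] [ 0.81442834  0.58026176 -0.00088035  0.00140843]
tool y ang -19.06186397227943 z [ 2.00552283e-04 -3.31579538e-03 -9.99994483e-01]
bar 1159 [ 0.48827254 -0.23231956  0.08990955] ((487.4342346191406, -234.09872436523438), (63.17436981201172, 13.794814109802246), 71.14700317382812) ang 71.376719884212
frame 3070 [ 0.55604507 -0.19291821  0.04248377] ((549.2354125976562, -198.17361450195312), (68.61236572265625, 76.26504516601562), 30.417524337768555)
disc 20909 ((487.2257385253906, -234.54563903808594), 91.89550018310547)
```

View pics/w2.png

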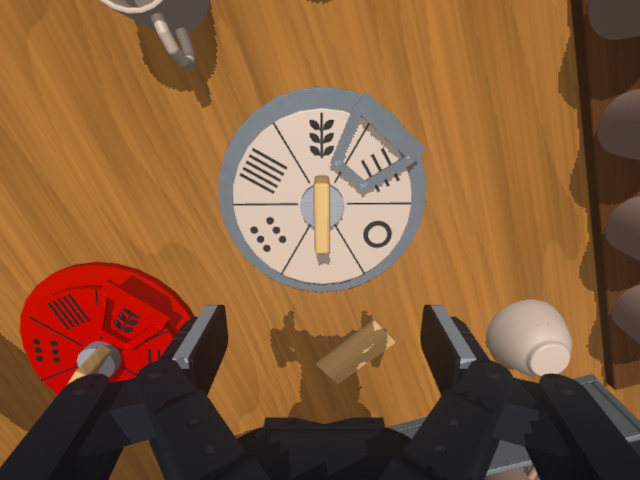

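The wrist view shows the large wheel centred at (322,205), the leaf at (321,135) and the window at (382,150). The axis is at (487.3, -234.3) mm, the bar at 71.2° and the window at about 30.3°, so the turn is about -40.9°. I'll descend and grip.

Call:
send_rows(commands=[{"dx": -1.2, "dy": 0.7, "dz": -30, "ax": 0, "ay": 0, "az": 0.05, "grip": 85}, {"dx": 0, "dy": 0, "dz": -30, "ax": 0, "ay": 0, "az": 0, "grip": 85}, {"dx": 0, "dy": 0, "dz": -30, "ax": 0, "ay": 0, "az": 0, "grip": 85}, {"dx": 0, "dy": 0, "dz": -25, "ax": 0, "ay": 0, "az": 0, "grip": 85}, {"dx": 0, "dy": 0, "dz": -15, "ax": 0, "ay": 0, "az": 0, "grip": 85}, {"dx": 0, "dy": 0, "dz": -10, "ax": 0, "ay": 0, "az": 0, "grip": 85}, {"dx": 0, "dy": 0, "dz": 0, "ax": 0, "ay": 0, "az": 0, "grip": 85}, {"dx": 0, "dy": 0, "dz": 0, "ax": 0, "ay": 0, "az": 0, "grip": 40}], squeeze=30)

```text
time: 3.45
tool_pos: [0.4898, -0.2273, 0.078]
orientation: [0.81, 0.587, -0.0, -0.0]
wrist_force: [-1.4, -0.4, 0.3]
finger_gap: 0.878
grasp_force: 0.0
```

Call:
send_rows(commands=[{"dx": 0, "dy": 0, "dz": 0, "ax": 0, "ay": 0, "az": 0, "grip": 20}, {"dx": 0, "dy": 0, "dz": 0, "ax": 0, "ay": 0, "az": 0, "grip": 20}, {"dx": 0, "dy": 0, "dz": 0, "ax": 0, "ay": 0, "az": 0, "grip": 10}, {"dx": 0, "dy": 0, "dz": 0, "ax": 0, "ay": 0, "az": 0, "grip": 5}, {"dx": 0, "dy": 0, "dz": 0, "ax": 0, "ay": 0, "az": 0, "grip": 0}, {"dx": 0, "dy": 0, "dz": 0, "ax": 0, "ay": 0, "az": 0, "grip": 0}, {"dx": 0, "dy": 0, "dz": 0, "ax": 0, "ay": 0, "az": 0, "grip": 0}], squeeze=30)

```text
time: 4.03
tool_pos: [0.4897, -0.2278, 0.0781]
orientation: [0.81, 0.586, 0.0, 0.0]
wrist_force: [-0.4, 0.1, 0.7]
finger_gap: -0.002
grasp_force: 0.0
```

The fingers closed with no grip force, so I'll look before going on.

```bash
python3 m.py w3; python3 - <<'E'
from h import *
p,d,M,X=cap("scene"); a=cv2.resize(p[200:400,110:310],(600,600)); save("s3.png",a)
b=cv2.imread("pics/w3.png"); c=cv2.imread("pics/s3.png"); cv2.imwrite("pics/c3.png",np.hstack([cv2.resize(b,(400,300)),cv2.resize(c,(300,300))]))
print(manip.read_state())
E
```

```text
4.0333 [ 0.4897315  -0.22776228  0.07813231] [8.10114556e-01 5.86271604e-01 6.74419851e-05 8.87597438e-05]
tool y ang -18.21425176768719 z [ 2.13346102e-04 -6.47324793e-05 -9.99999975e-01]
bar 1221 [ 0.49524871 -0.21141396  0.08956672] ((494.0279235839844, -215.3303985595703), (24.305465698242188, 13.975915908813477), 71.26000213623047) ang 67.94813395082001
frame 8642 [ 0.55618974 -0.1921165   0.04238356] ((549.3746337890625, -198.17831420898438), (69.31997680664062, 76.95912170410156), 30.103010177612305)
disc 43154 ((487.48358154296875, -234.55450439453125), 91.87635040283203)
{'time': 4.1333, 'q': array([ 0.13265093,  0.60686866,  0.28923657,  2.15106792, -0.3974973 ,
        0.43348548,  0.41855804]), 'qd': array([ 0.00247465,  0.00242124, -0.00040329,  0.00025301,  0.00018255,
        0.00121012, -0.00033878]), 'effort': array([-2.02149048e-02, -6.27993822e+01,  5.90742901e+00, -1.23637944e+01,
        6.87397172e-03,  2.40590329e-03, -4.47091343e-04]), 'tool_pos': array([ 0.48966509, -0.22777012,  0.07798971]), 'orientation': array([ 8.10104847e-01,  5.86285029e-01, -2.02964254e-05,  2.42786657e-05]), 'wrist_force': array([-0.14103787,  0.60634201,  0.21889888]), 'wrist_torque': array([0.00538585, 0.01895922, 0.03862036]), 'grasp_force': 0.0, 'finger_gap': -1.5139928852373023e-05}
```

View pics/c3.png

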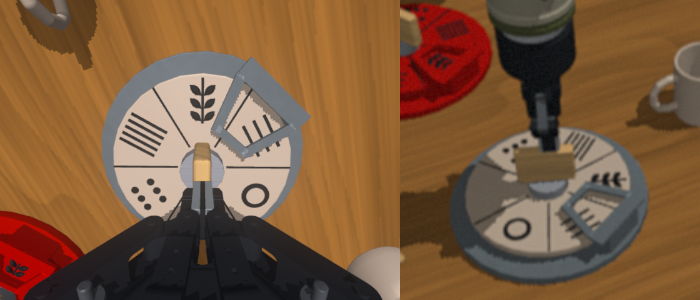

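The fingers appear shut beside or above the bar rather than around it. I'll measure where the fingers are from the scene depth.

```bash
python3 - <<'E'
from h import *
p,d,M,X=cap("scene"); np.savez("s4.npz",p=p,d=d,M=M,X=X)
W=world(d,M,X); a=cv2.resize(p[200:300,160:260],(700,700),interpolation=cv2.INTER_NEAREST)[:600]; save("s4.png",a)
for P in([.4897,-.2278,.056],[.4897,-.2278,.078],[.4897,-.2278,.132],[.4873,-.2343,.09],[.4975,-.204,.09],[.477,-.2646,.09]):
    u=proj(np.array(P),M,X); print(P,u.round(1),(u-[160,200])*7)
g=p.max(2)<75
for v in range(215,275,4):
    r=[u for u in range(195,225) if d[v,u]>0 and g[v,u]]
    if r: print(v,r[0],r[-1],np.median(W[v,r],0).round(4))
E
```

```text
[0.4897, -0.2278, 0.056] [211.5 312.8] [360.66823327 789.8129184 ]
[0.4897, -0.2278, 0.078] [210.4 303.8] [352.48614408 726.31224012]
[0.4897, -0.2278, 0.132] [207.3 280.3] [331.35115607 562.28493081]
[0.4873, -0.2343, 0.09] [205.4 299. ] [317.730505   692.75437951]
[0.4975, -0.204, 0.09] [225.2 297.3] [456.65199448 681.26906976]
[0.477, -0.2646, 0.09] [185.4 300.6] [177.6650223  704.03636224]
215 208 224 [ 0.5277 -0.2138  0.2872]
219 195 224 [ 0.5282 -0.2242  0.286 ]
223 195 224 [ 0.5242 -0.2234  0.2743]
227 205 224 [ 0.5223 -0.2169  0.2636]
231 195 224 [ 0.5244 -0.2252  0.2593]
235 195 224 [ 0.5249 -0.2258  0.254 ]
239 195 224 [ 0.526  -0.2267  0.248 ]
243 195 224 [ 0.5251 -0.2269  0.2403]
247 195 220 [ 0.527  -0.2308  0.2348]
251 195 216 [ 0.5261 -0.2339  0.2272]
255 195 216 [ 0.5243 -0.235   0.2199]
259 195 216 [ 0.5239 -0.2361  0.212 ]
263 195 216 [ 0.5237 -0.2364  0.2042]
267 195 216 [ 0.5268 -0.2374  0.1986]
271 195 216 [ 0.5184 -0.2347  0.1775]
```

View pics/s4.png

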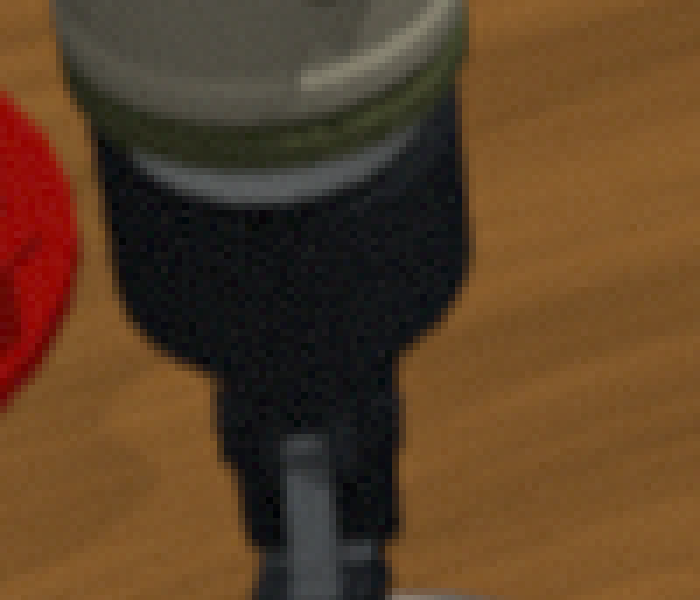

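```bash
python3 - <<'E'
from h import *
f=np.load("s4.npz"); p,d,M,X=f["p"],f["d"],f["M"],f["X"]; W=world(d,M,X)
for v in range(270,324,3):
    print(v," ".join(f"{u}:{'/'.join(str(int(k)) for k in (W[v,u]*1000))}:{p[v,u].tolist()}" for u in (202,205,208,212)))
f=np.load("w3.npz"); p,d,M,X=f["p"],f["d"],f["M"],f["X"]; W=world(d,M,X)
print("wrist col")
for v in range(215,400,8):
    print(v," ".join(f"{u}:{'/'.join(str(int(k)) for k in (W[v,u]*1000))}:{p[v,u].tolist()}" for u in (315,322,330)))
E
```

```text
270 202:529/-243/195:[72, 78, 79] 205:531/-239/195:[74, 75, 79] 208:531/-235/194:[23, 26, 26] 212:515/-225/175:[9, 14, 19]
273 202:532/-244/192:[70, 73, 74] 205:533/-240/192:[73, 76, 79] 208:520/-233/177:[27, 29, 30] 212:508/-223/162:[10, 16, 20]
276 202:534/-245/188:[69, 72, 75] 205:536/-242/189:[71, 76, 78] 208:507/-230/158:[34, 36, 38] 212:509/-224/157:[18, 24, 26]
279 202:539/-247/187:[69, 73, 75] 205:539/-243/186:[70, 74, 76] 208:535/-238/180:[55, 58, 60] 212:537/-232/179:[57, 58, 60]
282 202:542/-249/185:[61, 65, 68] 205:542/-244/183:[67, 69, 70] 208:546/-241/185:[49, 51, 56] 212:548/-235/185:[32, 31, 36]
285 202:546/-250/183:[62, 66, 67] 205:547/-246/182:[64, 65, 68] 208:547/-242/181:[44, 48, 51] 212:553/-237/184:[20, 23, 24]
288 202:547/-251/178:[28, 29, 28] 205:548/-247/177:[34, 35, 38] 208:548/-243/176:[28, 29, 30] 212:549/-237/174:[11, 14, 14]
291 202:528/-247/152:[28, 27, 27] 205:520/-241/142:[10, 18, 19] 208:522/-237/142:[15, 12, 18] 212:526/-232/144:[17, 18, 21]
294 202:495/-240/112:[111, 105, 99] 205:501/-237/116:[20, 20, 22] 208:501/-232/113:[13, 13, 15] 212:504/-226/
[... 2777 characters left out ...]
129:[50, 48, 50] 330:496/-217/135:[85, 86, 90]
351 315:491/-215/139:[41, 39, 41] 322:490/-224/129:[48, 46, 47] 330:496/-217/139:[35, 34, 34]
359 315:491/-216/142:[37, 35, 37] 322:489/-227/129:[46, 44, 45] 330:495/-220/140:[31, 29, 30]
367 315:490/-218/144:[29, 27, 28] 322:488/-230/129:[44, 43, 44] 330:493/-224/139:[33, 33, 34]
375 315:488/-225/139:[28, 27, 28] 322:487/-234/129:[42, 40, 43] 330:492/-227/138:[32, 31, 34]
383 315:486/-228/139:[35, 35, 38] 322:486/-237/129:[53, 47, 45] 330:491/-230/139:[29, 30, 33]
391 315:486/-230/140:[32, 32, 36] 322:446/-356/0:[95, 64, 33] 330:490/-234/138:[29, 30, 33]
399 315:485/-233/141:[23, 22, 25] 322:443/-365/0:[97, 65, 33] 330:489/-236/139:[35, 28, 25]
```

Scene and wrist depth agree that the fingertips end about 96 mm up, above the bar top at 90 mm, although the stated TCP would put them at 56 mm. I'll measure the tips in the tool frame with the gripper shut and open.

```bash
python3 - <<'E'
from h import *
from scipy.spatial.transform import Rotation as Ro
S={"w1":([.28270394,.66713078,.2172047],[1.99028e-1,.97999,-7e-4,-7.7e-5]),"w2":([.4885591,-.23504135,.21848401],[.81442834,.58026176,-.00088035,.00140843]),"w3":([.4897315,-.22776228,.07813231],[.810114556,.5862716,0,0])}
for t,(o,q) in S.items():
    f=np.load(t+".npz"); p,d,M,X=f["p"],f["d"],f["M"],f["X"]; W=world(d,M,X); R=Ro.from_quat(q).as_matrix()
    T=(W-o)@R; 
    m=(d>0)&(d<.3)&(np.abs(T[...,0])<.06)&(np.abs(T[...,1])<.09)&(T[...,2]<(-.006 if t=='w3' else .06))&(p.max(2)-p.min(2)<25)
    Q=T[m]*1000; print(t,"cam in tool",((np.linalg.inv(X)[:3,3]-o)@R*1000).round(1))
    for s in(-1,1):
        q_=Q[Q[:,1]*s>0]; k=np.argsort(-q_[:,2])[:60]; print(len(q_),"tip z",np.percentile(q_[:,2],[90,99,99.8]).round(1),"tip xyz",q_[k].mean(0).round(1),"y span",np.percentile(q_[k,1],[5,95]).round(1))
    vs,us=np.where(m); print("dist range",np.percentile(d[m],[1,50,99]).round(3),"px",us.min(),us.max(),vs.min(),vs.max())
p,d,M,X=cap("top"); W=world(d,M,X); g=(d>0)&(np.linalg.norm(W[...,:2]-[.4897,-.2278],axis=-1)<.03); print(np.percentile(W[g][:,2],[1,50]))
E
```

```text
w1 cam in tool [  83.8    0.  -156.3]
25814 tip z [-68.9 -41.6 -34.6] tip xyz [ 10.  -46.7 -33.1] y span [-49.  -44.4]
26820 tip z [-59.5 -33.9 -29.8] tip xyz [ -0.3  42.7 -28.9] y span [42.3 42.9]
dist range [0.067 0.086 0.139] px 0 639 305 479
w2 cam in tool [  84.6    0.8 -156.3]
26632 tip z [-59.6 -33.7 -29.4] tip xyz [ -0.4 -42.  -28.3] y span [-42.3 -41.7]
26894 tip z [-61.  -35.  -30.8] tip xyz [  1.4  44.2 -29.9] y span [42.8 48.7]
dist range [0.067 0.087 0.141] px 0 639 305 479
w3 cam in tool [  84.6    0.7 -156.3]
26882 tip z [-63.1 -26.4 -18.6] tip xyz [ 10.7  -5.2 -12.8] y span [-6.8 -0.9]
27605 tip z [-62.1 -26.9 -20.4] tip xyz [ 10.5   4.2 -18.8] y span [0.4 9. ]
dist range [0.066 0.089 0.147] px 38 610 258 479
[0.46980992 0.49594605]
```

The tips really stand about 18 mm behind the reported TCP when shut and 30 mm when open, where the text says 22 and 9 mm ahead. That is a steady 40 mm offset, and the lateral centring is fine. I'll open, centre on the axis, go 40 mm lower and grip.

Call:
send_rows(commands=[{"dx": -1.2, "dy": -3.2, "dz": 0, "ax": 0, "ay": 0, "az": -0.1, "grip": 60}, {"dx": -1.2, "dy": -3.2, "dz": 0, "ax": 0, "ay": 0, "az": 0, "grip": 60}, {"dx": 0, "dy": 0, "dz": 0, "ax": 0, "ay": 0, "az": 0, "grip": 60}, {"dx": 0, "dy": 0, "dz": 0, "ax": 0, "ay": 0, "az": 0, "grip": 60}, {"dx": 0, "dy": 0, "dz": 0, "ax": 0, "ay": 0, "az": 0, "grip": 60}, {"dx": 0, "dy": 0, "dz": 0, "ax": 0, "ay": 0, "az": 0, "grip": 60}], squeeze=30)

```text
time: 4.73
tool_pos: [0.4873, -0.2341, 0.078]
orientation: [0.813, 0.583, -0.0, -0.0]
wrist_force: [-0.2, -0.1, 0.2]
finger_gap: 0.703
grasp_force: 0.0
```

Call:
send_rows(commands=[{"dx": 0, "dy": 0, "dz": -10, "ax": 0, "ay": 0, "az": 0, "grip": 60}, {"dx": 0, "dy": 0, "dz": -10, "ax": 0, "ay": 0, "az": 0, "grip": 60}, {"dx": 0, "dy": 0, "dz": -10, "ax": 0, "ay": 0, "az": 0, "grip": 60}, {"dx": 0, "dy": 0, "dz": -10, "ax": 0, "ay": 0, "az": 0, "grip": 60}, {"dx": 0, "dy": 0, "dz": 0, "ax": 0, "ay": 0, "az": 0, "grip": 60}, {"dx": 0, "dy": 0, "dz": 0, "ax": 0, "ay": 0, "az": 0, "grip": 60}])

```text
time: 5.23
tool_pos: [0.4866, -0.2341, 0.0369]
orientation: [0.813, 0.583, -0.001, -0.001]
wrist_force: [0.4, -0.3, 0.1]
finger_gap: 0.702
grasp_force: 0.0
```

Call:
send_rows(commands=[{"dx": 0, "dy": 0, "dz": 0, "ax": 0, "ay": 0, "az": 0, "grip": 20}, {"dx": 0, "dy": 0, "dz": 0, "ax": 0, "ay": 0, "az": 0, "grip": 10}, {"dx": 0, "dy": 0, "dz": 0, "ax": 0, "ay": 0, "az": 0, "grip": 5}, {"dx": 0, "dy": 0, "dz": 0, "ax": 0, "ay": 0, "az": 0, "grip": 0}, {"dx": 0, "dy": 0, "dz": 0, "ax": 0, "ay": 0, "az": 0, "grip": 0}, {"dx": 0, "dy": 0, "dz": 0, "ax": 0, "ay": 0, "az": 0, "grip": 0}, {"dx": 0, "dy": 0, "dz": 0, "ax": 0, "ay": 0, "az": 0, "grip": 0}])

```text
time: 5.82
tool_pos: [0.4871, -0.2341, 0.0384]
orientation: [0.813, 0.583, 0.0, 0.0]
wrist_force: [-2.6, 0.3, 5.9]
finger_gap: 0.158
grasp_force: 31.3
```

Gripped: opening about 13.5 mm, force 31 N. Now I turn by -41° (-8.2 units).

Call:
send_rows(commands=[{"dx": 0, "dy": 0, "dz": 0, "ax": 0, "ay": 0, "az": -0.3, "grip": 0}, {"dx": 0, "dy": 0, "dz": 0, "ax": 0, "ay": 0, "az": -0.5, "grip": 0}, {"dx": 0, "dy": 0, "dz": 0, "ax": 0, "ay": 0, "az": -0.6, "grip": 0}, {"dx": 0, "dy": 0, "dz": 0, "ax": 0, "ay": 0, "az": -0.6, "grip": 0}, {"dx": 0, "dy": 0, "dz": 0, "ax": 0, "ay": 0, "az": -0.6, "grip": 0}, {"dx": 0, "dy": 0, "dz": 0, "ax": 0, "ay": 0, "az": -0.6, "grip": 0}, {"dx": 0, "dy": 0, "dz": 0, "ax": 0, "ay": 0, "az": -0.6, "grip": 0}, {"dx": 0, "dy": 0, "dz": 0, "ax": 0, "ay": 0, "az": -0.6, "grip": 0}])

```text
time: 6.48
tool_pos: [0.4872, -0.2341, 0.0384]
orientation: [0.909, 0.416, 0.0, 0.0]
wrist_force: [-1.6, -0.0, 5.7]
finger_gap: 0.161
grasp_force: 31.4
```

Call:
send_rows(commands=[{"dx": 0, "dy": 0, "dz": 0, "ax": 0, "ay": 0, "az": -0.6, "grip": 0}, {"dx": 0, "dy": 0, "dz": 0, "ax": 0, "ay": 0, "az": -0.6, "grip": 0}, {"dx": 0, "dy": 0, "dz": 0, "ax": 0, "ay": 0, "az": -0.6, "grip": 0}, {"dx": 0, "dy": 0, "dz": 0, "ax": 0, "ay": 0, "az": -0.6, "grip": 0}, {"dx": 0, "dy": 0, "dz": 0, "ax": 0, "ay": 0, "az": -0.6, "grip": 0}, {"dx": 0, "dy": 0, "dz": 0, "ax": 0, "ay": 0, "az": -0.5, "grip": 0}, {"dx": 0, "dy": 0, "dz": 0, "ax": 0, "ay": 0, "az": -0.3, "grip": 0}, {"dx": 0, "dy": 0, "dz": 0, "ax": 0, "ay": 0, "az": 0, "grip": 0}])

```text
time: 7.15
tool_pos: [0.4873, -0.2342, 0.0384]
orientation: [0.966, 0.26, 0.0, 0.0]
wrist_force: [-2.6, 1.1, 6.8]
finger_gap: 0.161
grasp_force: 31.5
```

```bash
python3 m.py w5
```

```text
7.15 [ 0.48728626 -0.23421681  0.03842713] [9.65507910e-01 2.60373612e-01 1.72779593e-04 1.68192261e-04]
tool y ang -59.815537771607225 z [ 4.21225780e-04 -2.34807424e-04 -9.99999884e-01]
bar 7514 [ 0.49291178 -0.23139388  0.09003133] ((489.38800048828125, -227.95223999023438), (57.841400146484375, 56.76705551147461), 84.82598114013672) ang 30.05246931591131
frame 15428 [ 0.55811569 -0.19282574  0.04238815] ((549.2994995117188, -197.78028869628906), (68.9572525024414, 76.63307189941406), 30.008750915527344)
disc 56967 ((487.48712158203125, -234.58218383789062), 92.04603576660156)
```

The bar now stands at 30.2°, the same as the window. I'll release, lift off and check.

Call:
send_rows(commands=[{"dx": 0, "dy": 0, "dz": 0, "ax": 0, "ay": 0, "az": 0, "grip": 40}, {"dx": 0, "dy": 0, "dz": 0, "ax": 0, "ay": 0, "az": 0, "grip": 60}, {"dx": 0, "dy": 0, "dz": 0, "ax": 0, "ay": 0, "az": 0, "grip": 60}, {"dx": 0, "dy": 0, "dz": 0, "ax": 0, "ay": 0, "az": 0, "grip": 60}, {"dx": 0, "dy": 0, "dz": 0, "ax": 0, "ay": 0, "az": 0, "grip": 60}])

```text
time: 7.62
tool_pos: [0.4873, -0.2342, 0.0379]
orientation: [0.965, 0.261, 0.0, 0.0]
wrist_force: [0.2, -0.6, 0.3]
finger_gap: 0.708
grasp_force: 0.0
```

Call:
send_rows(commands=[{"dx": 0, "dy": 0, "dz": 10, "ax": 0, "ay": 0, "az": 0, "grip": 60}, {"dx": 0, "dy": 0, "dz": 25, "ax": 0, "ay": 0, "az": 0, "grip": 60}, {"dx": 0, "dy": 0, "dz": 30, "ax": 0, "ay": 0, "az": 0, "grip": 60}, {"dx": 0, "dy": 0, "dz": 30, "ax": 0, "ay": 0, "az": 0, "grip": 60}, {"dx": 0, "dy": 0, "dz": 30, "ax": 0, "ay": 0, "az": 0, "grip": 60}, {"dx": 0, "dy": 0, "dz": 20, "ax": 0, "ay": 0, "az": 0, "grip": 60}, {"dx": 0, "dy": 0, "dz": 0, "ax": 0, "ay": 0, "az": 0, "grip": 60}, {"dx": 0, "dy": 0, "dz": 0, "ax": 0, "ay": 0, "az": 0, "grip": 60}])

```text
time: 8.28
tool_pos: [0.4878, -0.2341, 0.1844]
orientation: [0.965, 0.261, 0.001, 0.0]
wrist_force: [-0.2, 0.1, -0.5]
finger_gap: 0.704
grasp_force: 0.0
```

```bash
python3 m.py w6
```

```text
8.2833 [ 0.48778189 -0.23406458  0.18441035] [9.65211583e-01 2.61466868e-01 1.20162058e-03 4.83247291e-04]
tool y ang -59.68582902338467 z [ 2.57234252e-03 -3.04503824e-04 -9.99996645e-01]
bar 1426 [ 0.49004361 -0.23283706  0.08992368] ((487.8974914550781, -234.0740203857422), (63.46528625488281, 13.99434757232666), 29.78498649597168) ang 30.22253692818032
frame 3979 [ 0.55687652 -0.19325587  0.04245551] ((549.0191650390625, -197.96234130859375), (68.05690002441406, 76.16588592529297), 30.376300811767578)
disc 24828 ((487.4390869140625, -234.0862274169922), 91.76681518554688)
```

View pics/w6.png

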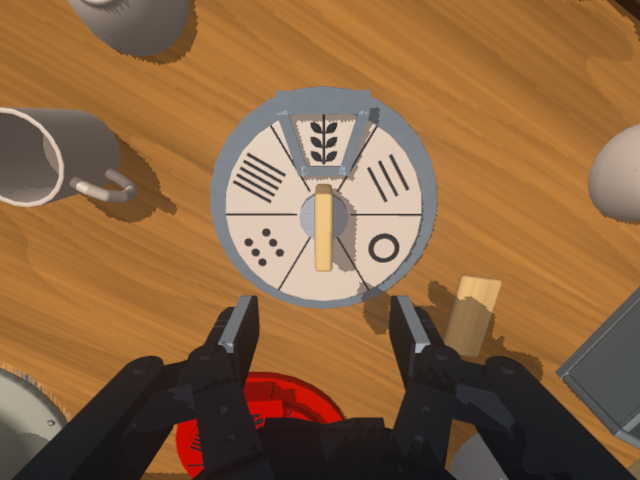

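The leaf sprig at (323,140) is centred in the window (272–375 across at the outer edge), with no neighbouring sector showing. The bar is at 30.2° or slightly less and the window at about 30.3°, and the gripper is clear of the wheel. Handing in.

```bash
python3 -c "
from rig import order
print(order.sign_off())"
```

```text
the job is handed in; nothing more can be done
None
```

The larger wheel's leaf sprig is centred in its window to within about half a degree by the wrist camera, with no neighbouring sector showing; the wheel is released, the smaller wheel and the red look-alikes were not touched, and the job was handed in at about 8.3 s.

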